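# Tap-centre an upturned bowl on the pottery wheel and hold it down

## Task

The fired bowl stands upside down on the switched-off pottery wheel, off centre. With the fingers closed, nudge it gently from the side, sliding it over the wheel head until it sits in the middle with an even margin to the rings all round, never gripping, lifting or tipping it. Then press the closed fingertips steadily, not hard, down on the middle of its foot and finish while still holding it down there, centred and ready to be fixed for grinding its foot; leave the things on the bench where they are.

Things in the scene. Friction and masses are not known exactly. Their poses are not given: they have to be found in the camera images.
- bowl: Blue-green glazed bowl, upside down, 0.5 kg. Round: 130 mm across for the lowest 14 mm (its rim), 125 at height 28, 110 at 44, 88 at 56 mm. Bare tan foot ring on top, 69 mm across, 54 inside, top 72 mm above the rim; the middle inside it at 66 mm. Origin: axis, rim plane (wheel head surface), z up. Slides at 2 to 7 N, stays where left. Hold down with 6 to 25 N; over 40 N from the fingers is rough.
- wheel_head: Flat round aluminium wheel head, 280 mm across, 22 mm thick, with dark concentric rings of 30, 55, 80, 105 and 130 mm radius and two dark pin holes near its edge. Origin: the centre of its top face, 180 mm above the bench: the middle of the wheel; z up, any yaw. Its drive is stiff (0.6 N m to turn it), and it need not be turned.
- wheel_base: White housing of the table-top wheel, fixed, 350 (x) by 400 (y) by 112 mm high, with a round white splash pan around the wheel head: 398 mm across outside, clear inside to 170 mm radius, its rim 199 mm above the bench and so 19 mm above the wheel head. Origin: on the bench under the wheel's axis; z up.
- pail: Small light-blue plastic pail on the bench, 152 mm across at the rim, 130 mm high, wire bail on one side; leave it. Origin: centre of its underside.
- cup: Pinkish bisque cup without handle on the bench, 76 mm across and 80 mm high; leave it. Origin: centre of its underside.
- loop_tool: Trimming tool lying on the bench: wooden handle 13 mm thick, brass ferrule, steel wire loop 32 mm wide at its +x end; 165 mm long in all; leave it. Origin: under the handle, 85 mm from its butt; x along the tool.
- rubbing_block: Green diamond rubbing block lying on the bench, 90 by 45 by 20 mm; leave it. Origin: centre of its underside.
Things that resemble listed ones, but are neither listed nor needed, are in the scene too. There is more than one size of the bowl; the job needs the smallest.

How it is judged (in metres and radians):
On the way, in this order (a step that is already met when the one before it is completed fails the run):
1. the bowl has been pushed to the middle of the wheel head (within 6 mm) and rests there, standing flat (horizontal distance between bowl and wheel_head below 0.006 m and angle between bowl's own z axis and vertical below 0.05 rad and z of bowl in the frame of wheel_head between -0.004 and 0.004 m and linear speed of bowl below 0.01 m/s), for 0.3 s.
2. the fingertips press the centred bowl down on the wheel from above its foot (horizontal distance between bowl and wheel_head below 0.006 m and angle between bowl's own z axis and vertical below 0.05 rad and z of bowl in the frame of wheel_head between -0.004 and 0.004 m and contact force between the fingers and bowl above 2 N and contact force between bowl and wheel_head above 8 N and horizontal distance between the grasp point and bowl below 0.035 m and z of the grasp point in the frame of bowl above 0.068 m), for 0.3 s.
At the end, for the whole second after the job is handed in: The bowl stands flat and still, within 6 mm of the wheel's centre; fingertips above its foot press it down (over 2 N from the fingers, over 8 N between bowl and wheel head, its weight of 4 to 6 N included); pail, cup, loop tool and rubbing block within 15 mm of where they were (all of step 2 and linear speed of bowl below 0.01 m/s and distance of each of pail, cup, loop_tool, rubbing_block from where it was at the start of the episode below 0.015 m); the arm keeps its last pose, push and grip.
It fails at once if the bowl is lifted off the wheel head (8 mm) or tipped (0.2 rad) (z of bowl in the frame of wheel_head above 0.008 m or angle between bowl's own z axis and vertical above 0.2 rad).
It fails at once if the bowl is pushed off the wheel head (horizontal distance between bowl and wheel_head above 0.11 m).
It fails at once if the bowl is gripped, or dragged from above by its foot, while still off centre (instead of being nudged from the side) (horizontal distance between the grasp point and bowl below 0.028 m and contact force between the fingers and bowl above 1 N and horizontal distance between bowl and wheel_head above 0.012 m).
It fails at once if the bowl is struck or pressed roughly (over 40 N) (contact force between any of the arm, the fingers and bowl above 40 N).
It fails at once if pail, cup, loop tool or rubbing block is shoved about (over 30 mm) (distance of any of pail, cup, loop_tool, rubbing_block from where it was at the start of the episode above 0.03 m).
It also fails if it takes over 64 s, if anything falls off the work surface, if the arm or the gripper's body presses on something with over 40 N, if the wrist force passes 120 N, or if a joint passes its speed limit or range.

## Robot

A 7-joint arm with a two-finger parallel gripper is mounted at the origin on the work surface. World frame = base frame: x ahead of the robot, y to its left, z up, the work surface at z = 0. Lengths are in m, angles in degrees, forces in N, time in s.
With the tool pointing down it reaches from about 0.425 to 0.875 m from the base axis. Payload 4.7 kg.
Tool frame: the origin (TCP) lies on the centre line of the jaws, within the pads' length; the fingertips stand 19 mm ahead of it and the grasp point (between the pads) is the TCP; z points along the fingers, y is the line along which they close (so a half turn about z gives the same grasp; the last joint's range is limited). The gripper opens to 87 mm and grips with 3 to 60 N. Pads are 19 mm wide; open, the fingers measure 117 mm over their backs; the gripper's body (75 mm by 190 mm) begins 51 mm behind the grasp point.
Start: joints at [69.849, 18.392, -4.016, 83.108, 1.295, 78.541, -3.26], TCP at [0.232, -0.607, 0.242] pointing down, gripper open.
Joint ranges: [-163.93, 163.93], [-17.29, 119.83], [-79.2, 71.16], [3.27, 140.29], [-89.18, 269.18], [5.43, 117.66], [-154.24, 154.24]. Speed limits (degrees/s): [147.25, 147.25, 180, 180, 180, 180, 180].

## Interface

Orientations are given as [roll, pitch, yaw] about the fixed x, y, z axes, in that order (R = Rz(yaw) Ry(pitch) Rx(roll)).
In Python, from cell import env, imaging gives the robot as it stands.
- The arm moves only by the shell command python3 -m crank 'ROWS' [OPENING] [FORCE]. ROWS is JSON, a list of rows, each an object of numbers: "x", "y", "z": the shift along the tool's x, y, z in m; "turn": the turn about the tool's z in rad. In form: [{"x": .., "y": .., "z": .., "turn": ..}, ...]. A call has 1 to 12 rows; each row is the pose to reach, as a shift and turn from the pose commanded when the call began, along the tool's axes at that moment; what a row does not reach only later rows make up. A row lasts 1/8 s, in which the tool goes at most 62.5 mm and 10.7 degrees, less where a joint would pass 70% of its speed; a pose out of reach is approached as far as the arm can. A call with a gripper value outside its range is refused whole. OPENING is the finger opening in m, from 0 to 0.087, set as the call begins (- or left out, the last holds). The fingers move at their own pace and stop on an object; FORCE is the grip in N (left out, the last holds). Time passes only in rows, so rows that repeat a pose let the fingers close. It gives the time, the measured TCP pose, the force, the opening and the grip force at its end, in the units of the state.
- env.get_obs(): the state, without advancing time (a new reading comes with each control period).
- imaging.read_camera(name): name is "scene" or "top" or "wrist"; returns the picture (420x560x3 uint8, red, green, blue); there is no depth.
- imaging.get_calibration(name): a dict with "camera_matrix" (3x3 intrinsics, pixels), "position" and "attitude" of the camera in the world. Camera axes: x right, y up, looking along -z (the intrinsics and any distortion apply to the point x, -y, -z); pixel columns grow to the right and rows downward; lengths in m; the calibration is good to about 2 mm. A picture is of the moment at which its call begins: read the wrist's pose just before it. get_calibration takes no time and is no camera call; for the wrist camera it gives the pose at the moment of the call.
- env.sign_off(): hands the job in; it is judged then, once.
The state is a dict: "time_s": time; "qpos": joint angles; "joint_velocities": joint speeds; "effort": joint torques, N m; "tool_pos": TCP position; "tool_rot": TCP orientation; "force": force on the tool from outside, world axes, zero at the start; "wrist_torque": the same for the moment, N m; "grip_width": finger opening in m; "grasp_force": force on a finger pad.
Only numpy, scipy, OpenCV 4.12 (cv2) and the standard library are available. Lean on these libraries where they do the work, as an engineer would, in place of code of your own. Each camera call takes 0.05 s, during which the arm holds its last target. There are 200 camera calls.

## Working session

There is one attempt and no reset: what is moved stays moved. The work goes in short steps, Python scripts to look and compute and a shell command to move; the robot and the scene stay as the last step left them, time stands still between calls to the robot, and variables do not carry over. Pictures are saved under pics/ and viewed, at most 10 in all, crops included, and the job is handed in when it is done.

```bash
mkdir -p pics
python3 - <<'E'
from cell import env, imaging
import cv2,numpy as np
o=env.get_obs();print({k:o[k] for k in("time_s","qpos","tool_pos","tool_rot","force","grip_width")})
for n in("scene","top"):
    c=imaging.get_calibration(n);print(n,c)
    cv2.imwrite(f"pics/{n}0.png",cv2.cvtColor(imaging.read_camera(n),cv2.COLOR_RGB2BGR))
E
```

```text
{'time_s': 0.0, 'qpos': array([69.85066489, 18.43792771, -4.0160064 , 83.17584784,  1.29331581,
       78.53919112, -3.26080868]), 'tool_pos': array([ 0.23226962, -0.60653077,  0.24046606]), 'tool_rot': array([-1.79892184e+02,  3.94204314e-03,  2.09584151e+01]), 'force': array([-0.56412496, -0.29304351, -0.78533117]), 'grip_width': 0.08704781842983368}
scene {'camera_matrix': array([[523.92928284,   0.        , 281.07388823],
       [  0.        , 523.92928284, 203.37608459],
       [  0.        ,   0.        ,   1.        ]]), 'position': array([ 1.45157718, -0.49377439,  1.1771366 ]), 'attitude': array([47.57165303,  0.09523813, 61.90867685])}
top {'camera_matrix': array([[519.54243053,   0.        , 286.36100885],
       [  0.        , 519.54243053, 207.23717354],
       [  0.        ,   0.        ,   1.        ]]), 'position': array([0.39548966, 0.04264891, 1.65580573]), 'attitude': array([  2.75404016,  -0.51093346, -91.50772658])}
```

View pics/top0.png

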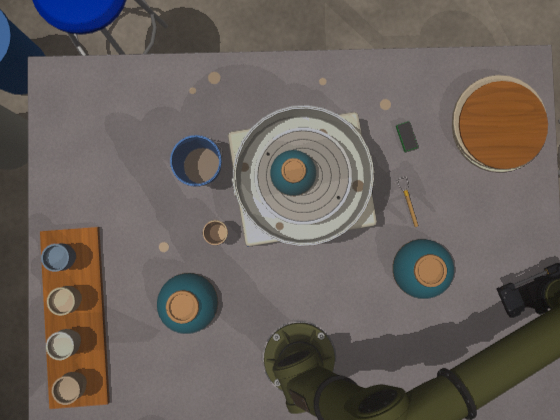

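View pics/scene0.png

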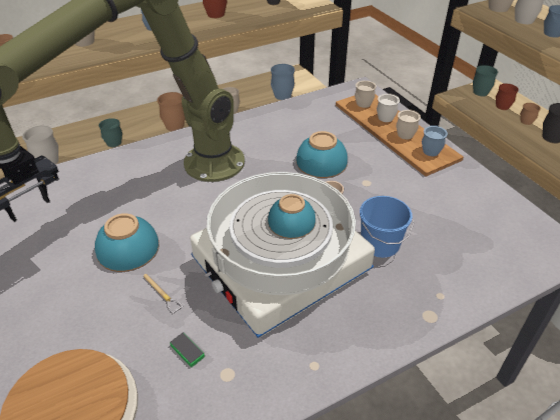

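The top view has the wheel centre at about (304,177) and the small bowl's foot at about (293,171). The larger bowls are on the bench. Next I'll fit the foot ring and the wheel rings numerically.

```bash
cat > h.py <<'E'
from cell import env, imaging
import cv2,numpy as np
from scipy.spatial.transform import Rotation as R
from scipy.optimize import minimize
def cam(n):
    c=imaging.get_calibration(n)
    return c["camera_matrix"],np.array(c["position"]),R.from_euler("xyz",c["attitude"],degrees=True).as_matrix()
def proj(C,P):
    K,t,A=C; q=(np.atleast_2d(P)-t)@A; q=q*[1,-1,-1]; q=q@K.T; return q[:,:2]/q[:,2:]
def plane(C,uv,z):
    K,t,A=C; d=A@(np.linalg.inv(K)@[uv[0],uv[1],1]*np.array([1,-1,-1])); return t+d*(z-t[2])/d[2]
def circ(c,r,z,n=360):
    a=np.linspace(0,2*np.pi,n,endpoint=False); return np.c_[c[0]+r*np.cos(a),c[1]+r*np.sin(a),0*a+z]
def masks(im):
    h=cv2.cvtColor(im,cv2.COLOR_RGB2HSV).astype(int)
    teal=(h[...,0]>85)&(h[...,0]<102)&(h[...,1]>110)
    tan=(h[...,0]>4)&(h[...,0]<20)&(h[...,1]>70)&(h[...,2]>110)
    return teal,tan
def blob(m,near,rad):
    m=m.copy(); yy,xx=np.indices(m.shape); m&=((xx-near[0])**2+(yy-near[1])**2<rad**2)
    n,l,s,c=cv2.connectedComponentsWithStats(m.astype(np.uint8)); i=1+np.argmax(s[1:,4]); return l==i
PROF=[(.065,0),(.065,.014),(.0625,.028),(.055,.044),(.044,.056),(.0345,.062),(.0345,.072)]
def bowlfit(C,m,c0):
    # silhouette overlap with the projected bowl profile
    m8=m.astype(np.uint8)
    S=8
    big=cv2.GaussianBlur(m8.astype(np.float32),(0,0),.5)
    def sil(c):
        pts=np.vstack([proj(C,circ(c,r,.18+z,90)) for r,z in PROF]).astype(np.float32)
        hull=cv2.convexHull(pts); im=np.zeros((420*4,560*4),np.uint8)
        cv2.fillConvexPoly(im,np.round((hull*4+1.5)*16).astype(np.int32),255,shift=4)
        return cv2.resize(im,(560,420),interpolation=cv2.INTER_AREA)/255.
    f=lambda c:np.abs(sil(c)-m).sum()
    r=minimize(f,c0,method="Nelder-Mead",options=dict(initial_simplex=[c0,c0+[.008,0],c0+[0,.008]],xatol=1e-4,fatol=.01))
    return r.x,r.fun
def wheelfit(C,im,bad,c0):
    g=cv2.cvtColor(im,cv2.COLOR_RGB2GRAY).astype(np.float32); g=g-cv2.GaussianBlur(g,(0,0),4)
    bad=cv2.dilate(bad.astype(np.uint8),np.ones((7,7)))
    def f(c):
        s=0
        for r in(.03,.055,.08,.105,.13):
            p=proj(C,circ(c,r,.18)).astype(np.float32)
            v=cv2.remap(g,p[:,0],p[:,1],cv2.INTER_CUBIC); b=cv2.remap(bad,p[:,0],p[:,1],cv2.INTER_NEAREST)
            if (b==0).any(): s+=np.clip(v,-25,25)[b==0].sum()
        return s
    G=[(f(c0+[a,b]),a,b) for a in np.arange(-.02,.0201,.002) for b in np.arange(-.02,.0201,.002)]
    _,a,b=min(G); c1=c0+[a,b]
    r=minimize(f,c1,method="Nelder-Mead",options=dict(initial_simplex=[c1,c1+[.002,0],c1+[0,.002]]))
    return r.x,r.fun
def measure(n,nearb,rad,wc,im=None):
    C=cam(n); im=imaging.read_camera(n) if im is None else im
    teal,tan=masks(im); m=blob(teal|tan,nearb,rad); ft=blob(tan,nearb,rad)
    c,e=bowlfit(C,m,np.array(wc,float)); uv=np.argwhere(ft).mean(0)[::-1]
    w,fw=wheelfit(C,im,m,np.array(wc,float))
    print(n,"bowl",c.round(4),"err",round(e,1),"area",m.sum(),"| foot",plane(C,uv,.252)[:2].round(4),"| wheel",w.round(4),round(fw),"| bowl-wheel mm",((c-w)*1000).round(1))
    return im,C,c,w
E
python3 - <<'E'
from h import *
C=cam("top"); w0=plane(C,(304,177),.18)[:2]; print(w0)
out=[]
for n,nb,r in(("top",(293,171),28),("scene",(292,216),34)):
    im,C,c,w=measure(n,nb,r,w0)
    v=cv2.cvtColor(cv2.resize(im,None,fx=4,fy=4,interpolation=cv2.INTER_CUBIC),cv2.COLOR_RGB2BGR)
    for cc,rr,z,col in((c,.065,.18,(0,0,255)),(c,.0345,.252,(0,0,255)),(w,.105,.18,(0,255,0)),(w,.13,.18,(0,255,0)),(w,.03,.18,(0,255,0))):
        cv2.polylines(v,[np.round(proj(C,circ(cc,rr,z))*4+1.5).astype(np.int32)],True,col,1)
    p=(proj(C,[[*w,.18]])[0]*4).astype(int); out.append(v[p[1]-260:p[1]+260,p[0]-200:p[0]+200])
cv2.imwrite("pics/fit0.png",np.hstack(out))
E
```

```text
[ 0.55114302 -0.02495398]
top bowl [0.5811 0.0251] err 876.6 area 804 | foot [0.5636 0.0072] | wheel [ 0.5558 -0.0214] -26644 | bowl-wheel mm [25.4 46.5]
scene bowl [0.5597 0.0117] err 235.7 area 1484 | foot [0.5706 0.0057] | wheel [ 0.557  -0.0191] -14178 | bowl-wheel mm [ 2.7 30.7]
```

View pics/fit0.png

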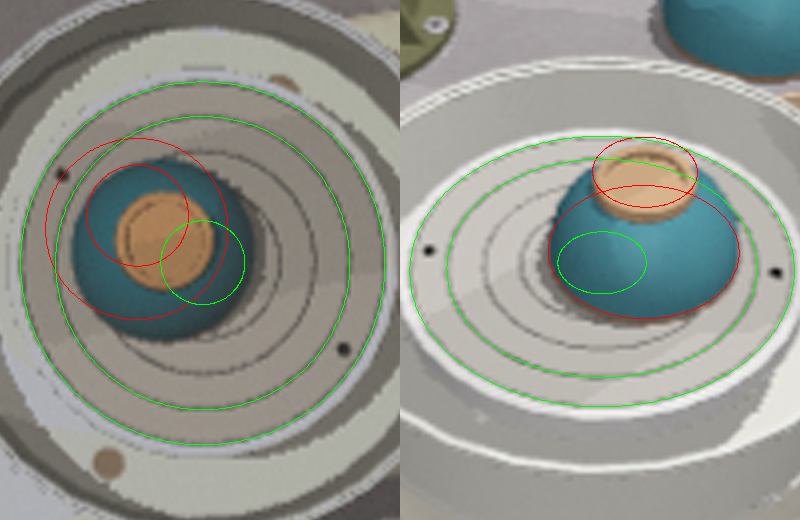

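The wheel fit is good in both views, at about (0.5565,-0.020). The bowl silhouette fit failed because the mask was wrong, but the foot puts the bowl near (0.566,0.006). So it needs to go mostly -y and slightly -x. I'll approach on the +y side and refine the mask along the way.

```bash
python3 -m crank '[{"z":-0.03},{"z":-0.08},{"x":0.03,"y":-0.027,"z":-0.08},{"x":0.075,"y":-0.067,"z":-0.08},{"x":0.12,"y":-0.107,"z":-0.08},{"x":0.165,"y":-0.147,"z":-0.08},{"x":0.21,"y":-0.187,"z":-0.08},{"x":0.255,"y":-0.227,"z":-0.08},{"x":0.30,"y":-0.267,"z":-0.08},{"x":0.345,"y":-0.307,"z":-0.08},{"x":0.39,"y":-0.347,"z":-0.08},{"x":0.42,"y":-0.375,"z":-0.08}]' 0 10
python3 -m crank '[{"x":0.03,"y":-0.027,"turn":-0.1},{"x":0.07,"y":-0.062,"turn":-0.27},{"x":0.11,"y":-0.098,"turn":-0.44},{"x":0.15,"y":-0.134,"turn":-0.61},{"x":0.178,"y":-0.158,"turn":-0.77},{"x":0.178,"y":-0.158,"turn":-0.873},{"x":0.178,"y":-0.158,"turn":-0.873}]'
python3 - <<'E'
from h import *
o=env.get_obs();print(o["tool_pos"],o["tool_rot"])
C=cam("top"); im=imaging.read_camera("top"); cv2.imwrite("pics/top1.png",cv2.cvtColor(im,cv2.COLOR_RGB2BGR))
h=cv2.cvtColor(im,cv2.COLOR_RGB2HSV)
for c in range(268,330,4): print(c,h[171,c])
w=imaging.read_camera("wrist"); s=imaging.read_camera("scene"); cv2.imwrite("pics/w1.png",cv2.cvtColor(np.hstack([w[:,:],]),cv2.COLOR_RGB2BGR));cv2.imwrite("pics/s1.png",cv2.cvtColor(s,cv2.COLOR_RGB2BGR))
cv2.imwrite("pics/v1.png",cv2.cvtColor(np.hstack([im[90:270,200:400],cv2.resize(w,(400,300))[:180],s[150:330,190:390]]),cv2.COLOR_RGB2BGR))
E
```

```text
[ 0.2324013  -0.60670677  0.24090164] [-1.79935762e+02  2.97303504e-03  2.09637061e+01]
268 [ 17  25 142]
272 [ 96 111  85]
276 [ 94 125  98]
280 [ 94 103 102]
284 [ 14 106 108]
288 [ 15 123 157]
292 [ 14 122 159]
296 [ 14 123 156]
300 [ 14 121 158]
304 [ 15 120 157]
308 [ 95 100  84]
312 [94 81 72]
316 [24 16 78]
320 [ 14  28 136]
324 [ 17  29 140]
328 [ 17  29 140]invalid input
invalid input
```

View pics/v1.png

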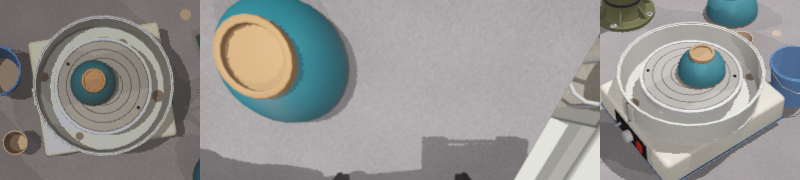

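The picture shows the arm still at its start pose with the bowl unchanged. The rows were refused, probably because each row needs all four keys. I'll resend with every key and relax the teal mask.

```bash
sed -i 's/h\[...,1\]>110)/h[...,1]>60)/; s/h\[...,2\]>110)/h[...,2]>85)/' h.py
python3 -m crank '[{"x":0,"y":0,"z":-0.03,"turn":0},{"x":0,"y":0,"z":-0.08,"turn":0},{"x":0.03,"y":-0.027,"z":-0.08,"turn":0},{"x":0.075,"y":-0.067,"z":-0.08,"turn":0},{"x":0.12,"y":-0.107,"z":-0.08,"turn":0},{"x":0.165,"y":-0.147,"z":-0.08,"turn":0},{"x":0.21,"y":-0.187,"z":-0.08,"turn":0},{"x":0.255,"y":-0.227,"z":-0.08,"turn":0},{"x":0.30,"y":-0.267,"z":-0.08,"turn":0},{"x":0.345,"y":-0.307,"z":-0.08,"turn":0},{"x":0.39,"y":-0.347,"z":-0.08,"turn":0},{"x":0.42,"y":-0.375,"z":-0.08,"turn":0}]' 0 10
python3 -m crank '[{"x":0.03,"y":-0.027,"z":0,"turn":-0.1},{"x":0.07,"y":-0.062,"z":0,"turn":-0.27},{"x":0.11,"y":-0.098,"z":0,"turn":-0.44},{"x":0.15,"y":-0.134,"z":0,"turn":-0.61},{"x":0.178,"y":-0.158,"z":0,"turn":-0.77},{"x":0.178,"y":-0.158,"z":0,"turn":-0.873},{"x":0.178,"y":-0.158,"z":0,"turn":-0.873}]'
python3 - <<'E'
from h import *
o=env.get_obs();print(o["time_s"],o["tool_pos"],o["tool_rot"],o["grip_width"])
w0=np.array([.5565,-.020])
im0=cv2.cvtColor(cv2.imread("pics/top0.png"),cv2.COLOR_BGR2RGB);s0=cv2.cvtColor(cv2.imread("pics/scene0.png"),cv2.COLOR_BGR2RGB)
measure("top",(293,171),28,w0,im0);measure("scene",(292,216),34,w0,s0)
w=imaging.read_camera("wrist");t=imaging.read_camera("top")
cv2.imwrite("pics/v2.png",cv2.cvtColor(np.hstack([cv2.resize(t[70:280,190:400],(400,400)),cv2.resize(w,(400,400))]),cv2.COLOR_RGB2BGR))
E
```

```text
time_s: 1.85
tool_pos: [0.4915, -0.1034, 0.3219]
tool_rot: [180.0, -0.1, 21.1]
force: [0.5, -1.2, -0.2]
grip_width: 0.0005
grasp_force: 0.0
time_s: 2.72
tool_pos: [0.6003, 0.105, 0.3212]
tool_rot: [-180.0, 0.0, 71.0]
force: [0.7, -0.5, -0.1]
grip_width: 0.0007
grasp_force: 0.0
2.725 [0.60027753 0.10498876 0.32124697] [-1.79969134e+02  2.14086014e-03  7.09594697e+01] 0.0006547277054115061
top bowl [0.5664 0.0087] err 206.9 area 1474 | foot [0.563  0.0073] | wheel [ 0.556  -0.0213] -22581 | bowl-wheel mm [10.4 30. ]
scene bowl [0.5648 0.0091] err 180.3 area 1548 | foot [0.5707 0.0056] | wheel [ 0.5569 -0.019 ] -14216 | bowl-wheel mm [ 7.9 28.1]
```

View pics/v2.png

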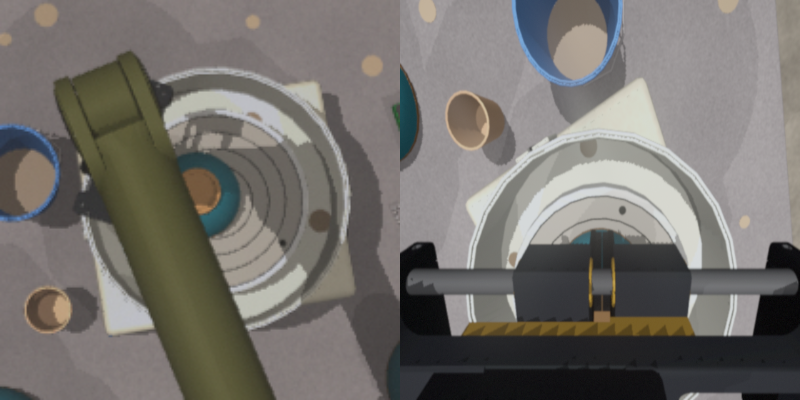

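The top view shows the closed fingers beside the bowl on its +y side, lined up with the wheel centre. I'll descend now and then nudge along tool -x.

```bash
python3 -m crank '[{"x":0,"y":0,"z":0.03,"turn":0},{"x":0,"y":0,"z":0.06,"turn":0},{"x":0,"y":0,"z":0.085,"turn":0},{"x":0,"y":0,"z":0.1,"turn":0},{"x":0,"y":0,"z":0.108,"turn":0},{"x":0,"y":0,"z":0.114,"turn":0},{"x":-0.006,"y":0,"z":0.114,"turn":0},{"x":-0.012,"y":0,"z":0.114,"turn":0},{"x":-0.017,"y":0,"z":0.114,"turn":0},{"x":-0.02,"y":0,"z":0.114,"turn":0}]'
python3 -m crank '[{"x":-0.002,"y":0,"z":0,"turn":0},{"x":-0.004,"y":0,"z":0,"turn":0},{"x":-0.006,"y":0,"z":0,"turn":0},{"x":-0.008,"y":0,"z":0,"turn":0},{"x":-0.01,"y":0,"z":0,"turn":0},{"x":-0.012,"y":0,"z":0,"turn":0},{"x":-0.014,"y":0,"z":0,"turn":0},{"x":-0.016,"y":0,"z":0,"turn":0},{"x":-0.018,"y":0,"z":0,"turn":0},{"x":-0.02,"y":0,"z":0,"turn":0}]'
python3 - <<'E'
from h import *
w0=np.array([.5565,-.020])
t,_,_,_=measure("top",(297,175),28,w0);s,_,_,_=measure("scene",(287,220),34,w0)
cv2.imwrite("pics/v3.png",cv2.cvtColor(np.hstack([cv2.resize(t[120:240,240:360],(400,400)),cv2.resize(s[140:290,205:355],(400,400))]),cv2.COLOR_RGB2BGR))
E
```

```text
time_s: 4.08
tool_pos: [0.5938, 0.0851, 0.2078]
tool_rot: [180.0, 0.0, 70.9]
force: [0.6, -0.6, -0.0]
grip_width: 0.0008
grasp_force: 0.0
time_s: 5.32
tool_pos: [0.5872, 0.0668, 0.2076]
tool_rot: [180.0, -0.0, 71.0]
force: [1.5, 2.5, 0.6]
grip_width: 0.0003
grasp_force: 1.4
top bowl [ 0.5645 -0.012 ] err 1116.5 area 564 | foot [ 0.5632 -0.022 ] | wheel [ 0.5559 -0.0211] -11300 | bowl-wheel mm [8.6 9.1]
scene bowl [ 0.5588 -0.0027] err 190.0 area 1545 | foot [ 0.5658 -0.0057] | wheel [ 0.557  -0.0189] -10841 | bowl-wheel mm [ 1.7 16.2]
```

View pics/v3.png

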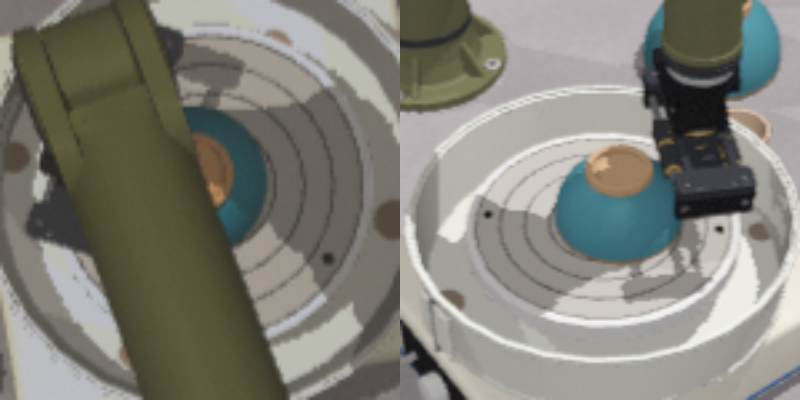

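The fingers touch the bowl low on its side with about 3 N, and it has slid upright. About 17 mm remain. I'll continue slightly short of that, back off and rise for an unobstructed check.

```bash
python3 -m crank '[{"x":-0.002,"y":0,"z":0,"turn":0},{"x":-0.004,"y":0,"z":0,"turn":0},{"x":-0.006,"y":0,"z":0,"turn":0},{"x":-0.008,"y":0,"z":0,"turn":0},{"x":-0.01,"y":0,"z":0,"turn":0},{"x":-0.012,"y":0,"z":0,"turn":0},{"x":-0.0135,"y":0,"z":0,"turn":0},{"x":-0.0145,"y":0,"z":0,"turn":0},{"x":-0.015,"y":0,"z":0,"turn":0},{"x":-0.015,"y":0,"z":0,"turn":0}]'
python3 -m crank '[{"x":0.01,"y":0,"z":0,"turn":0},{"x":0.03,"y":0,"z":0,"turn":0},{"x":0.045,"y":0,"z":-0.02,"turn":0},{"x":0.06,"y":0,"z":-0.06,"turn":0},{"x":0.1,"y":0,"z":-0.1,"turn":0},{"x":0.15,"y":0,"z":-0.11,"turn":0},{"x":0.2,"y":0,"z":-0.11,"turn":0},{"x":0.2,"y":0,"z":-0.11,"turn":0}]'
python3 - <<'E'
from h import *
w0=np.array([.5565,-.020]); out=[]
for n,nb in(("top",(303,176)),("scene",(283,222))):
    im,C,c,w=measure(n,nb,34,w0)
    v=cv2.cvtColor(cv2.resize(im,None,fx=4,fy=4,interpolation=cv2.INTER_CUBIC),cv2.COLOR_RGB2BGR)
    for cc,rr,z,col in((c,.065,.18,(0,0,255)),(c,.0345,.252,(0,0,255)),(w,.105,.18,(0,255,0)),(w,.08,.18,(0,255,0))):
        cv2.polylines(v,[np.round(proj(C,circ(cc,rr,z))*4+1.5).astype(np.int32)],True,col,1)
    p=(proj(C,[[*w,.18]])[0]*4).astype(int); out.append(v[p[1]-260:p[1]+260,p[0]-200:p[0]+200])
cv2.imwrite("pics/v4.png",np.hstack(out))
E
```

```text
time_s: 6.68
tool_pos: [0.5823, 0.0526, 0.2075]
tool_rot: [180.0, 0.0, 71.0]
force: [1.9, 2.4, 0.2]
grip_width: 0.0005
grasp_force: 1.4
time_s: 7.68
tool_pos: [0.6462, 0.247, 0.3159]
tool_rot: [-179.8, -0.0, 71.4]
force: [-0.0, 0.2, 0.2]
grip_width: 0.0001
grasp_force: 0.0
top bowl [ 0.5525 -0.0173] err 181.5 area 1500 | foot [ 0.5523 -0.0179] | wheel [ 0.556  -0.0214] -20553 | bowl-wheel mm [-3.5  4.1]
scene bowl [ 0.5535 -0.0158] err 178.7 area 1555 | foot [ 0.5599 -0.0192] | wheel [ 0.5571 -0.0193] -13058 | bowl-wheel mm [-3.5  3.4]
```

View pics/v4.png

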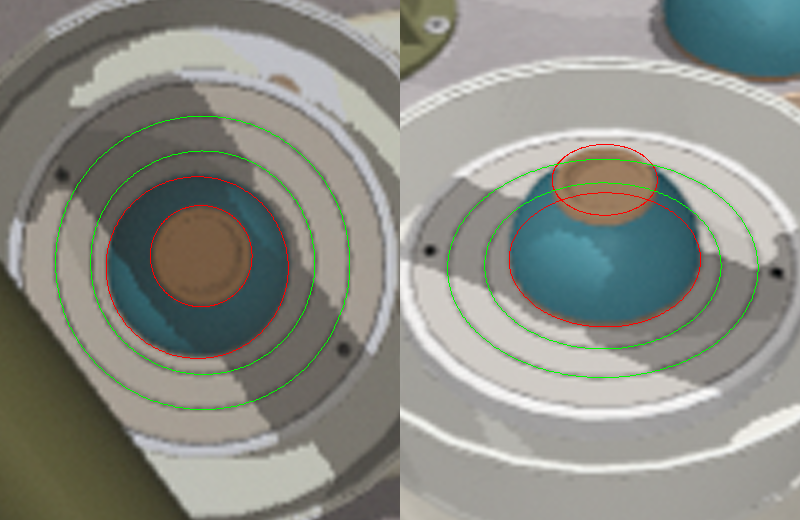

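Both cameras agree that the bowl sits about 3.5 mm too far in -x and 3.8 mm too far in +y. One short nudge along -47° will fix that, so I'll check the joint 7 margin and then reposition at yaw 133°.

```bash
python3 -c "
from cell import env;print(env.get_obs()['qpos'].round(1))"
python3 -m crank '[{"x":-0.03,"y":-0.01,"z":0,"turn":-0.13},{"x":-0.07,"y":-0.025,"z":0,"turn":-0.28},{"x":-0.11,"y":-0.04,"z":0,"turn":-0.43},{"x":-0.15,"y":-0.055,"z":0,"turn":-0.58},{"x":-0.19,"y":-0.07,"z":0,"turn":-0.73},{"x":-0.22,"y":-0.082,"z":0,"turn":-0.88},{"x":-0.234,"y":-0.088,"z":0,"turn":-1.0},{"x":-0.234,"y":-0.088,"z":0,"turn":-1.075},{"x":-0.234,"y":-0.088,"z":0,"turn":-1.075},{"x":-0.234,"y":-0.088,"z":0,"turn":-1.075}]'
python3 -c "
from cell import env;o=env.get_obs();print(o['qpos'].round(1),o['tool_pos'],o['tool_rot'])"
```

```text
[  6.7  28.6 -45.6  68.   20.   91.2 -53.7]
time_s: 9.02
tool_pos: [0.4879, 0.0484, 0.3176]
tool_rot: [-180.0, 0.0, 132.4]
force: [0.8, 0.1, 1.0]
grip_width: 0.0007
grasp_force: 0.0
[ 45.4  -1.6 -52.5  96.6  -1.2  84.4  35.5] [0.48790742 0.04844247 0.31755247] [-1.79963721e+02  3.58332381e-02  1.32425905e+02]
```

```bash
python3 -m crank '[{"x":0,"y":0.004,"z":0.03,"turn":0},{"x":0,"y":0.004,"z":0.06,"turn":0},{"x":0,"y":0.004,"z":0.085,"turn":0},{"x":0,"y":0.004,"z":0.1,"turn":0},{"x":0,"y":0.004,"z":0.107,"turn":0},{"x":0,"y":0.004,"z":0.11,"turn":0},{"x":-0.005,"y":0.004,"z":0.11,"turn":0},{"x":-0.01,"y":0.004,"z":0.11,"turn":0},{"x":-0.013,"y":0.004,"z":0.11,"turn":0}]'
python3 -m crank '[{"x":-0.002,"y":0,"z":0,"turn":0},{"x":-0.0035,"y":0,"z":0,"turn":0},{"x":-0.005,"y":0,"z":0,"turn":0},{"x":-0.0065,"y":0,"z":0,"turn":0},{"x":-0.008,"y":0,"z":0,"turn":0},{"x":-0.009,"y":0,"z":0,"turn":0},{"x":-0.0095,"y":0,"z":0,"turn":0},{"x":-0.0095,"y":0,"z":0,"turn":0},{"x":-0.0095,"y":0,"z":0,"turn":0}]'
python3 -c "
from h import *
o=env.get_obs();print(o['tool_pos']);measure('scene',(283,222),34,np.array([.5565,-.020]))"
```

```text
time_s: 10.15
tool_pos: [0.5004, 0.0418, 0.2079]
tool_rot: [180.0, 0.0, 132.5]
force: [-0.5, 0.2, 0.0]
grip_width: 0.0006
grasp_force: 0.0
time_s: 11.28
tool_pos: [0.5062, 0.0353, 0.2075]
tool_rot: [180.0, 0.0, 132.6]
force: [-1.3, 3.2, 0.8]
grip_width: 0.0005
grasp_force: 1.6
[0.50622072 0.03531692 0.20749611]
scene bowl [ 0.556  -0.0191] err 172.8 area 1568 | foot [ 0.5623 -0.0221] | wheel [ 0.5567 -0.0194] -13625 | bowl-wheel mm [-0.7  0.3]
```

```bash
python3 -m crank '[{"x":0.005,"y":0,"z":0,"turn":0},{"x":0.015,"y":0,"z":0,"turn":0},{"x":0.025,"y":0,"z":-0.02,"turn":0},{"x":0.04,"y":0,"z":-0.06,"turn":0},{"x":0.07,"y":0,"z":-0.1,"turn":0},{"x":0.10,"y":0,"z":-0.11,"turn":0},{"x":0.12,"y":0,"z":-0.11,"turn":0},{"x":0.12,"y":0,"z":-0.11,"turn":0},{"x":0.12,"y":0,"z":-0.11,"turn":0}]'
python3 - <<'E'
from h import *
o=env.get_obs();print(o['tool_pos'],o['tool_rot'])
w0=np.array([.5565,-.020]); out=[]
for n,nb in(("top",(305,178)),("scene",(282,222))):
    im,C,c,w=measure(n,nb,34,w0)
    v=cv2.cvtColor(cv2.resize(im,None,fx=4,fy=4,interpolation=cv2.INTER_CUBIC),cv2.COLOR_RGB2BGR)
    for cc,rr,z,col in((c,.065,.18,(0,0,255)),(w,.105,.18,(0,255,0)),(w,.08,.18,(0,255,0))):
        cv2.polylines(v,[np.round(proj(C,circ(cc,rr,z))*4+1.5).astype(np.int32)],True,col,1)
    p=(proj(C,[[*w,.18]])[0]*4).astype(int); out.append(v[p[1]-260:p[1]+260,p[0]-200:p[0]+200])
cv2.imwrite("pics/v5.png",np.hstack(out))
E
```

```text
time_s: 12.45
tool_pos: [0.4254, 0.1228, 0.3174]
tool_rot: [-180.0, 0.1, 132.5]
force: [0.8, -0.6, -0.2]
grip_width: 0.0008
grasp_force: 0.0
[0.42537415 0.12276271 0.31737481] [-1.79982000e+02  5.55884963e-02  1.32515270e+02]
top bowl [ 0.5571 -0.0217] err 157.9 area 1523 | foot [ 0.5556 -0.0213] | wheel [ 0.556  -0.0214] -22297 | bowl-wheel mm [ 1.2 -0.2]
scene bowl [ 0.5557 -0.0197] err 178.7 area 1562 | foot [ 0.5623 -0.023 ] | wheel [ 0.5568 -0.0193] -14140 | bowl-wheel mm [-1.  -0.4]
```

View pics/v5.png

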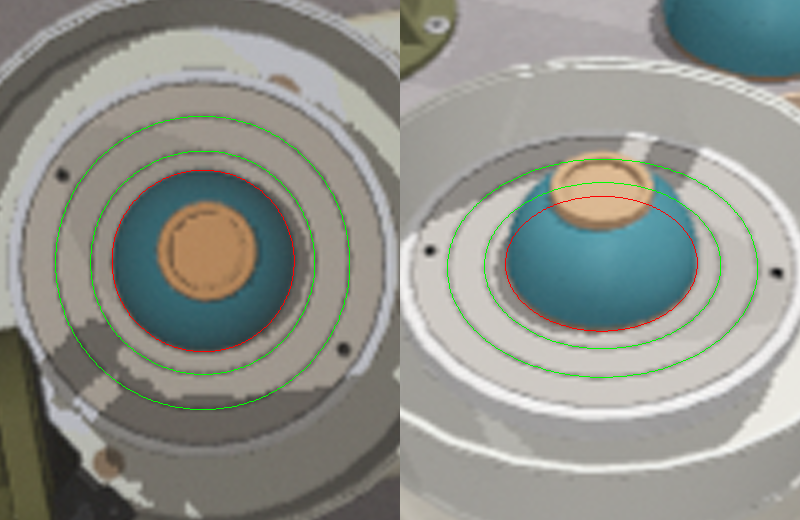

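The bowl is centred to within about 1.5 mm, with even margins to the rings in the top view. Next I'll go over the foot and descend to just above it.

```bash
python3 -m crank '[{"x":-0.03,"y":0,"z":0,"turn":0},{"x":-0.07,"y":0,"z":0,"turn":0},{"x":-0.11,"y":0,"z":0,"turn":0},{"x":-0.15,"y":0,"z":0,"turn":0},{"x":-0.18,"y":0,"z":0,"turn":0},{"x":-0.194,"y":0,"z":0,"turn":0},{"x":-0.194,"y":0,"z":0,"turn":0},{"x":-0.194,"y":0,"z":0.02,"turn":0},{"x":-0.194,"y":0,"z":0.035,"turn":0},{"x":-0.194,"y":0,"z":0.043,"turn":0},{"x":-0.194,"y":0,"z":0.045,"turn":0},{"x":-0.194,"y":0,"z":0.045,"turn":0}]'
```

```text
time_s: 14.05
tool_pos: [0.5564, -0.019, 0.2729]
tool_rot: [180.0, 0.0, 132.6]
force: [-0.1, -0.1, 0.5]
grip_width: 0.0006
grasp_force: 0.0
```

```bash
python3 -m crank '[{"x":0,"y":-0.001,"z":0.001,"turn":0},{"x":0,"y":-0.001,"z":0.002,"turn":0},{"x":0,"y":-0.001,"z":0.003,"turn":0},{"x":0,"y":-0.001,"z":0.004,"turn":0},{"x":0,"y":-0.001,"z":0.005,"turn":0},{"x":0,"y":-0.001,"z":0.006,"turn":0},{"x":0,"y":-0.001,"z":0.0067,"turn":0},{"x":0,"y":-0.001,"z":0.0067,"turn":0}]'
```

```text
time_s: 15.05
tool_pos: [0.5555, -0.0199, 0.2658]
tool_rot: [-180.0, -0.0, 132.6]
force: [0.5, 0.7, 0.8]
grip_width: 0.0003
grasp_force: 0.0
```

```bash
python3 -m crank '[{"x":0,"y":0,"z":0.0005,"turn":0},{"x":0,"y":0,"z":0.001,"turn":0},{"x":0,"y":0,"z":0.0015,"turn":0},{"x":0,"y":0,"z":0.0015,"turn":0}]'
```

```text
time_s: 15.55
tool_pos: [0.5556, -0.0198, 0.2655]
tool_rot: [-180.0, 0.1, 132.6]
force: [-2.6, -1.1, 6.9]
grip_width: 0.0005
grasp_force: 3.5
```

```bash
python3 -m crank '[{"x":0,"y":0,"z":0.0004,"turn":0},{"x":0,"y":0,"z":0.0008,"turn":0},{"x":0,"y":0,"z":0.0008,"turn":0},{"x":0,"y":0,"z":0.0008,"turn":0},{"x":0,"y":0,"z":0.0008,"turn":0},{"x":0,"y":0,"z":0.0008,"turn":0},{"x":0,"y":0,"z":0.0008,"turn":0},{"x":0,"y":0,"z":0.0008,"turn":0}]'
python3 -c "
from h import *
measure('scene',(282,222),34,np.array([.5565,-.020]))
o=env.get_obs();print(o['force'],o['tool_pos'],o['time_s'])"
```

```text
time_s: 16.55
tool_pos: [0.5557, -0.0198, 0.2655]
tool_rot: [-180.0, 0.1, 132.6]
force: [-4.9, -0.3, 11.5]
grip_width: 0.0006
grasp_force: 5.4
scene bowl [ 0.556 -0.019] err 277.3 area 1463 | foot [ 0.5677 -0.0251] | wheel [ 0.5568 -0.0192] -14678 | bowl-wheel mm [-0.8  0.2]
[-4.68571985 -0.37194953 10.91859967] [ 0.55568451 -0.01981112  0.26550335] 16.6
```

```bash
python3 -c "
from cell import env;print(env.sign_off())"
```

```text
the job is handed in; nothing more can be done
None
```

The bowl was nudged to within about 1.5 mm of the wheel's centre by camera measurement, and the job was handed in at about 16.6 s with the closed fingertips pressing its foot at about 11 N; no verdict came back.

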